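# Lower the saw's guard and press the green start button

## Task

Start the bench saw safely, working with the fingertips only and lifting nothing: push the raised clear blade guard (the one with the orange tab) fully down, and only then press the green start button lightly all the way in, let it spring back and withdraw. Do not touch the blade or the boxes with the red and yellow buttons, and leave the button boxes and everything else on the bench where it is.

Things in the scene. Friction and masses are not known exactly. Their poses are not given: they have to be found in the camera images.
- guard (a joint): hinge angle of the saw's clear blade guard in rad: 0 = fully down over the blade (against its stop), larger = raised, starts raised at 0.45 to 0.8. Stiff hinge: it stays where it is left; about 1.5 N on the tab moves it
- guard_hinge (a point): point on the guard's hinge axis, mid-width, 162 mm above the bench. Its x axis points from the tab to the hinge, tilting down towards the hinge as the guard is raised; its y axis is the hinge axis, always level
- guard_tab (a point): centre of the upper face of the orange tab at the guard's free end, where it is pushed. The tab is 44 mm (along the guard) x 46 mm x 6 mm; this point lies 148 mm from the hinge (x = -0.148) and 8 mm above it (z = +0.008) in the hinge point's frame. With the guard down it is 170 mm above the bench and the guard is level
- saw: bench saw, fixed: black top 240 x 280 mm, 130 mm above the bench. Origin on the bench under its centre, z up, x from tab to hinge. Hinge at x = +0.080, guard towards -x. A clamped black tube lies along y at x = -0.050, from y = -0.10 to +0.24, 145 mm above the bench at its top; its clamps at y = -0.075 and +0.075 reach 162 mm
- blade: saw blade, steel disc of radius 42 mm in the saw's x-z plane, standing 26 mm out of the saw's top under the guard. Origin at its centre, at x = +0.005, y = 0 of the saw, 114 mm above the bench
- green_box: the saw's START push-button box, loose on the bench: grey, 70 x 70 x 48 mm, 0.6 kg, rubber feet, a round green button on top. Origin: centre of its underside, z up.
- green_button (a joint): travel of the green button in m: 0 released, 0.006 fully down (vertical, straight down). Spring-loaded: about 1 N to start it, 4 N fully down; it springs back when let go; over 35 N damages it
- green_top (a point): centre of the top face of the green button, a cap 32 mm across; 64 mm above the bench when released, in the middle of its box; the black bezel round it (44 mm across) is 53 mm above the bench
- red_box: the saw's STOP push-button box, loose on the bench: grey, 70 x 70 x 48 mm, 0.6 kg, rubber feet, a round red button on top. Origin: centre of its underside, z up.
- red_button (a joint): travel of the red button in m: 0 released, 0.006 fully down (vertical, straight down). Spring-loaded: about 1 N to start it, 4 N fully down; it springs back when let go; over 35 N damages it
- red_top (a point): centre of the top face of the red button, a cap 32 mm across; 64 mm above the bench when released, in the middle of its box; the black bezel round it (44 mm across) is 53 mm above the bench
- yellow_box: the work lamp's push-button box, loose on the bench: grey, 70 x 70 x 48 mm, 0.6 kg, rubber feet, a round yellow button on top. Origin: centre of its underside, z up.
- yellow_button (a joint): travel of the yellow button in m: 0 released, 0.006 fully down (vertical, straight down). Spring-loaded: about 1 N to start it, 4 N fully down; it springs back when let go; over 35 N damages it
- yellow_top (a point): centre of the top face of the yellow button, a cap 32 mm across; 64 mm above the bench when released, in the middle of its box; the black bezel round it (44 mm across) is 53 mm above the bench
- glue: loose glue bottle, 48 mm across, 120 mm tall. Origin: centre of its underside
- tape: loose blue roll of tape lying flat, 90 mm across, 25 mm high. Origin: centre of its underside
- offcut: loose black tube offcut lying along its x axis, 14 mm across, 160 mm long. Origin: under its middle
- driver: loose screwdriver lying along its x axis, about 200 mm long, 26 mm high. Origin: on the bench under its middle
- endcaps: loose grey bowl, 70 mm across, 50 mm high. Origin: centre of its underside
Not all that is in view belongs to the job. Leave any blue or purple look-alike of the yellow_box alone.

How it is judged:
By the outcome, as a careful person would: the job done as asked, in the order asked, and still so for the second after the job is handed in, with the robot touching nothing.
It also fails if it takes over 48 s, if anything falls off the work surface, if the arm or the gripper's body presses on something with over 40 N, if the wrist force passes 120 N, or if a joint passes its speed limit or range.

## Robot

A 6-joint arm with a two-finger parallel gripper is mounted at the origin on the work surface. World frame = base frame: x ahead of the robot, y to its left, z up, the work surface at z = 0. Lengths are in m, angles in rad, forces in N, time in s.
With the tool pointing down it reaches from about 0.35 to 0.975 m from the base axis. Payload 4.9 kg.
Tool frame: the origin (TCP) lies midway between the tips of the shut fingers; the grasp point (between the pads) lies 19 mm behind it; z points along the fingers, y is the line along which they close (so a half turn about z gives the same grasp; the last joint's range is limited). The gripper opens to 85 mm and grips with 20 to 120 N. Pads are 22 mm wide; open, the fingers measure 114 mm over their backs; the gripper's body (76 mm by 85 mm) begins 54 mm behind the grasp point. The pads swing forward as they close: fully open they stand 13 mm farther back than shut.
Start: joints at [1.149, 0.053, 1.613, -0, 1.476, -0.119], TCP at [0.186, 0.597, 0.231] pointing down, gripper open.
Joint ranges: [-3.01, 3.01], [-1.01, 2.22], [0.06, 2.58], [-1.02, 4.17], [0.09, 2.62], [-3.14, 3.14]. Speed limits (rad/s): [2.57, 2.57, 3.14, 3.14, 3.14, 3.14].

## Interface

Orientations are given as a unit quaternion [w, x, y, z].
In Python, from plant import * gives the robot as it stands.
- The arm moves only by the tool jog_arm, never from a script. Its argument "targets" is a list of rows, each a list of 3 entries, a list of its own where there are three numbers: the shift along the tool's x, y, z in units of 25 mm (1.0 is 25 mm), then the turn, a rotation vector about the tool's x, y, z in units of 8 degrees (1.0 is 8 degrees), then the opening in per cent of the stroke, from 0 (shut) to 100 (fully open). A call has 1 to 8 rows; each row is the pose to reach, as a shift and turn from the pose commanded when the call began, along the tool's axes at that moment; what a row does not reach only later rows make up. A row lasts 1/8 s, in which the tool goes at most 62.5 mm and 10.7 degrees, less where a joint would pass 70% of its speed; a pose out of reach is approached as far as the arm can. A call with a gripper value outside its range is refused whole. The fingers move at their own pace and stop on an object; the grip force is fixed at half the most. Time passes only in rows, so rows that repeat a pose let the fingers close. It gives the time, the measured TCP pose, the force, the opening and the grip force at its end, in the units of the state.
- state(): the state, without advancing time (a new reading comes with each control period).
- grab_frame(name): name is "side" or "top" or "wrist"; returns (picture, depth): 400x640x3 uint8, red, green, blue; 400x640 float32, m along the optical axis (not along the pixel's ray), 0 where there is no reading.
- camera_params(name): a dict with "fovy" (degrees; the focal length in pixels is half the picture's height over the tangent of half this angle, whatever the lens; pixels are square), "cx", "cy" (the principal point, pixels), "rvec" (rotation vector, rad) and "tvec" (3), from world to camera coordinates, as OpenCV has them; the wrist camera has in their place "hand_eye" (4x4, takes a point from camera to tool coordinates, whose origin is the TCP and whose axes are the flange's). Camera axes: x right, y down, z forward; pixel columns grow to the right and rows downward; lengths in m; the calibration is good to about 2 mm. A picture is of the moment at which its call begins: read the wrist's pose just before it. camera_params takes no time and is no camera call.
- job_done(): hands the job in; it is judged then, once.
The state is a dict: "time": time; "joint_pos": joint angles; "joint_vel": joint speeds; "joint_efforts": joint torques, N m; "tool_pos": TCP position; "tool_rot": TCP orientation; "contact_force": force on the tool from outside, world axes, zero at the start; "ft_torque": the same for the moment, N m; "gripper_width": opening from 0.0 (shut) to 1.0 (fully open); "grasp_force": force on a finger pad.
Only numpy, scipy, OpenCV 4.12 (cv2) and the standard library are available. Lean on these libraries where they do the work, as an engineer would, in place of code of your own. Each camera call takes 0.05 s, during which the arm holds its last target. There are 200 camera calls.

## Working session

There is one attempt and no reset: what is moved stays moved. The work goes in short steps, Python scripts to look and compute and a tool call to move; the robot and the scene stay as the last step left them, time stands still between calls to the robot, and variables do not carry over. Pictures are saved under pics/ and viewed, at most 10 in all, crops included, and the job is handed in when it is done.

Besides the shell and the picture viewer there is one more tool, called after ">>>" by a JSON object that holds its "api" and its "payload". jog_arm: Moves the arm, as the interface text tells. Its arguments: {"type":"object","properties":{"targets":{"type":"array"}},"required":["targets"]}

```bash
mkdir -p pics
cat > h.py <<'E'
from plant import *
import numpy as np, cv2
def cam(n):
    p=camera_params(n); f=200/np.tan(np.radians(p["fovy"])/2)
    R=cv2.Rodrigues(np.array(p["rvec"],float))[0]; t=np.array(p["tvec"],float)
    return f,p["cx"],p["cy"],R,t
def pts(n,uv,d):
    f,cx,cy,R,t=cam(n); uv=np.atleast_2d(uv).astype(float); d=np.atleast_1d(d)
    c=np.c_[(uv[:,0]-cx)/f*d,(uv[:,1]-cy)/f*d,d]
    return (c-t)@R
def ray_z(n,uv,z):
    f,cx,cy,R,t=cam(n); o=-R.T@t; uv=np.atleast_2d(uv).astype(float)
    r=np.c_[(uv[:,0]-cx)/f,(uv[:,1]-cy)/f,np.ones(len(uv))]@R
    return o+r*((z-o[2])/r[:,2])[:,None]
def blobs(n,im,d,lo,hi,amin=40):
    h=cv2.cvtColor(im,cv2.COLOR_RGB2HSV); m=cv2.inRange(h,lo,hi)
    k,l,s,c=cv2.connectedComponentsWithStats(m)
    for i in range(1,k):
        if s[i,4]>=amin:
            yy,xx=np.where((l==i)&(d>0)); 
            P=pts(n,np.c_[xx,yy],d[yy,xx]) if len(xx) else np.zeros((1,3))
            print(n,s[i],c[i].round(1),'med',np.median(P,0).round(4),'min',P.min(0).round(3),'max',P.max(0).round(3))
E
python3 - <<'E'
from h import *
for n in("side","top"):
    im,d=grab_frame(n); np.savez(f"pics/{n}0.npz",im=im,d=d); cv2.imwrite(f"pics/{n}0.png",im[:,:,::-1])
    print(n,camera_params(n))
    for nm,lo,hi in(("orange",(5,130,100),(18,255,255)),("yellow",(20,120,100),(34,255,255)),("green",(40,90,50),(85,255,255)),("red",(0,140,80),(4,255,255))):
        print(nm); blobs(n,im,d,lo,hi)
E
```

```text
side {'fovy': 56.58852560268386, 'cx': 318.5391045638022, 'cy': 201.78271533694604, 'rvec': array([ 2.45788995, -0.19048959,  0.07402003]), 'tvec': array([-0.49924564,  0.11306215,  1.11401386])}
orange
side [318 114  18  13 132] [326.3 119.8] med [0.5585 0.181  0.2409] min [ 0.535  0.154 -0.005] max [0.631 0.518 0.253]
side [390 141  33  11  42] [408.1 148.6] med [0.8805 0.2609 0.001 ] min [ 0.812  0.257 -0.004] max [0.929 0.264 0.034]
side [385 206   9  10  73] [388.8 210.4] med [ 0.6905 -0.0866  0.1163] min [ 0.68  -0.094 -0.002] max [0.749 0.017 0.123]
side [282 248  35  16  86] [299.9 255.3] med [ 0.4324 -0.1318  0.012 ] min [ 0.379 -0.144 -0.005] max [ 0.481 -0.103  0.026]
yellow
side [329 229  13  11 102] [335.2 233.6] med [ 0.5372 -0.1033  0.0622] min [ 0.521 -0.116  0.049] max [ 0.556 -0.086  0.066]
side [229 284  13  12 132] [235.  289.4] med [ 0.2527 -0.2322  0.0622] min [ 0.235 -0.245  0.049] max [ 0.267 -0.217  0.067]
side [381 306  14  13 152] [387.2 312. ] med [ 0.6197 -0.3506  0.0624] min [ 0.606 -0.363  0.05 ] max [ 0.639 -0.334  0.068]
side [266 325  15  15 166] [27
[... 2467 characters left out ...]
0.7] med [ 0.6809 -0.0803  0.0834] min [ 0.667 -0.104  0.07 ] max [ 0.705 -0.062  0.101]
top [389 193  14  13 140] [395.7 199.1] med [ 0.4956 -0.2032  0.0638] min [ 0.481 -0.22   0.052] max [ 0.513 -0.187  0.069]
red
top [ 146   21   67   46 1328] [185.9  50.2] med [0.889  0.3443 0.0064] min [ 0.809  0.26  -0.369] max [1.203 0.545 0.096]
top [444 194  14  13 130] [450.6 199.9] med [ 0.4971 -0.3347  0.0642] min [ 0.482 -0.351  0.06 ] max [ 0.512 -0.319  0.068]
top [357 208  12  41 348] [362.7 227.8] med [ 0.4276 -0.1279  0.0235] min [ 0.378 -0.142  0.013] max [ 0.478 -0.114  0.031]
top [279 367  16  12  60] [287. 373.] med [0.0789 0.0476 0.0119] min [0.067 0.03  0.005] max [0.093 0.066 0.015]
```

```bash
python3 -c "
from plant import *;s=state();print(s)"
```

```text
{'time': 0.1, 'joint_pos': array([ 1.14899502e+00,  5.33155179e-02,  1.61416572e+00, -1.23054176e-05,
        1.47599783e+00, -1.19005529e-01]), 'joint_vel': array([ 1.75522951e-04,  3.38534021e-05, -2.42036247e-03,  7.98054294e-04,
       -8.88822405e-04,  4.49208448e-05]), 'joint_efforts': array([ 3.98079555e-04, -3.94897127e+01, -3.71366179e+01, -1.12622895e-04,
        3.83242004e-03,  2.64007184e-06]), 'tool_pos': array([0.18614101, 0.5960434 , 0.23016527]), 'tool_rot': array([-2.46047047e-04,  1.50819530e-01,  9.88560863e-01, -9.10567611e-04]), 'contact_force': array([-0.4546038 ,  0.09851163, -0.22749974]), 'ft_torque': array([ 0.02587958,  0.0255616 , -0.03251662]), 'grasp_force': 0.0, 'gripper_width': 1.0008563507758375}
```

View pics/top0.png

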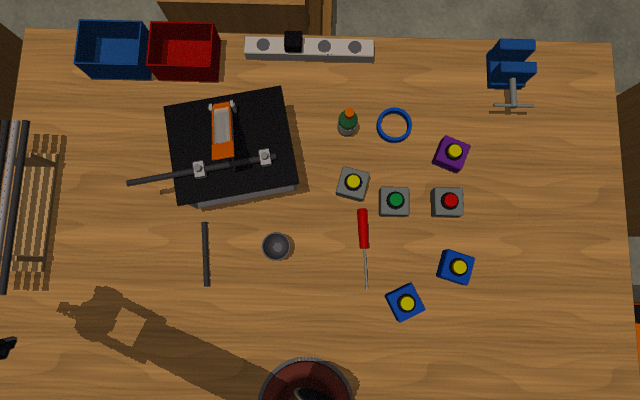

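View pics/side0.png

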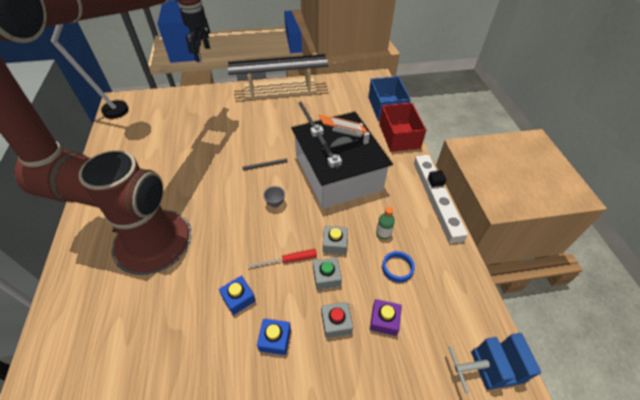

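The top picture shows the saw at about (232,145), with the guard's orange parts at (222,130). The tab end is at the lower, -x side, about (222,152). The boxes are green (396,199), red (450,200) and the grey yellow box (353,181), with purple and blue look-alikes at (455,150), (459,267) and (407,303).

What could be mistaken for the targets:
- **Orange:** guard tab (222,150) or glue cap (349,112).
- **Green:** START button (396,199) or glue bottle (347,121).

I choose the saw's tab and the button on the grey box. Next I'll measure the saw frame and tab and check a close crop.

Run:
```python
from h import *
z=np.load("pics/top0.npz"); im,d=z["im"],z["d"]
yy,xx=np.where(d>0); P=pts("top",np.c_[xx,yy],d[yy,xx])
m=(abs(P[:,2]-.13)<.006)&(abs(P[:,0]-.65)<.25)&(abs(P[:,1]-.18)<.25)
r=cv2.minAreaRect((P[m,:2]*1000).astype(np.float32)); print(r, cv2.boxPoints(r).round(0).tolist())
# elevated points (guard)
g=(P[:,2]>.172)&(abs(P[:,0]-.65)<.2)&(abs(P[:,1]-.18)<.12)
h=cv2.cvtColor(im,cv2.COLOR_RGB2HSV)[yy,xx]
o=g&(h[:,0]>=4)&(h[:,0]<=20)&(h[:,1]>150)
for a in np.arange(.52,.70,.01):
    k=o&(abs(P[:,0]-a)<.005)
    if k.sum(): print(round(a,2),k.sum(),P[k,1].min().round(3),P[k,1].max().round(3),np.median(P[k,2]).round(4), xx[k].min(),xx[k].max(),yy[k].min(),yy[k].max())
c1=cv2.resize(im[85:210,150:310],None,fx=3.5,fy=3.5,interpolation=cv2.INTER_CUBIC)
c2=cv2.resize(im[160:230,330:420],None,fx=2.4,fy=2.4,interpolation=cv2.INTER_CUBIC)
C=np.zeros((c1.shape[0],c1.shape[1]+c2.shape[1],3),np.uint8);C[:,:c1.shape[1]]=c1;C[:c2.shape[0],c1.shape[1]:]=c2
cv2.imwrite("pics/crop0.png",C[:,:,::-1])
```

```text
((592.5191650390625, 239.35360717773438), (241.44789123535156, 380.04571533203125), 12.243087768554688) [[434.0, 399.0], [515.0, 28.0], [751.0, 79.0], [670.0, 451.0]]
0.53 1 0.196 0.196 0.251 213 213 160 160
0.54 69 0.155 0.199 0.2517 212 234 155 160
0.55 101 0.154 0.202 0.2482 212 234 151 155
0.56 86 0.157 0.203 0.2423 212 234 147 151
0.57 84 0.16 0.204 0.2364 212 233 143 147
0.58 35 0.162 0.207 0.2322 212 233 139 143
0.59 18 0.167 0.208 0.2272 212 231 135 139
0.6 13 0.169 0.212 0.2206 212 231 132 135
0.61 19 0.17 0.212 0.2154 212 231 128 131
0.62 18 0.171 0.215 0.2107 212 231 124 127
0.63 15 0.175 0.217 0.2029 212 231 120 124
0.64 14 0.177 0.219 0.1995 212 230 117 120
0.65 13 0.179 0.22 0.1913 212 230 114 117
0.66 15 0.181 0.222 0.1864 212 230 110 113
0.67 24 0.184 0.224 0.1785 212 230 107 110
0.68 21 0.187 0.218 0.1737 216 229 104 107
0.69 1 0.207 0.207 0.1722 221 221 103 103
```

View pics/crop0.png

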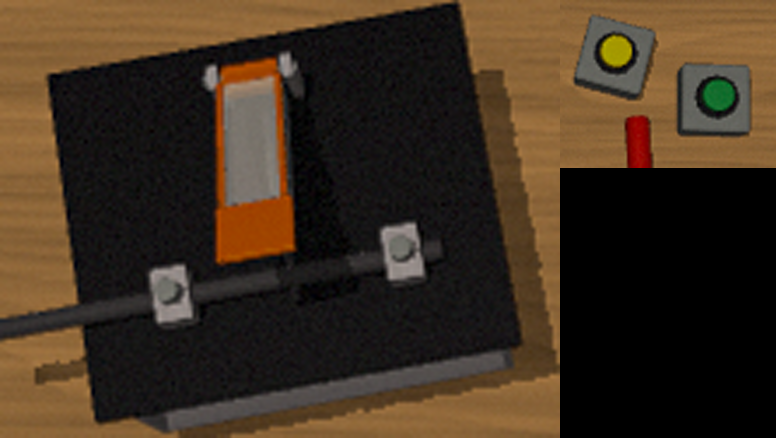

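The crop confirms it: orange tab at top pixel (222,151), with the hinge at (222,104). The green button is on the grey box at (395,199). Next I'll fit the saw frame and convert to jog units.

```bash
cat >> h.py <<'E'
from scipy.spatial.transform import Rotation as Ro
def jog(p):
    s=state(); q=s["tool_rot"]; R=Ro.from_quat([q[1],q[2],q[3],q[0]])
    return (R.inv().apply(np.array(p)-s["tool_pos"])/.025).round(2)
E
python3 - <<'E'
from h import *
c=ray_z("top",[(164.3,106.4),(281.4,85.9),(298.9,183),(177.4,205.3)],.13)[:,:2]
print(c.round(4), np.linalg.norm(c-np.roll(c,-1,0),axis=1).round(4))
C=c.mean(0); ydir=((c[0]-c[1])+(c[3]-c[2])); ydir/=np.linalg.norm(ydir); xd=np.array([ydir[1],-ydir[0]])
e=(c[0]-c[3])+(c[1]-c[2]);e/=np.linalg.norm(e)
print("C",C,"xd",xd,"alt",e)
H=C+.08*xd; print("hinge",H)
tab=np.array([.557,.1785,.2445])  # rough blob centre
for th in (.65,.6,.55,.5,.45,.4,.3,.2,.1,0):
    r=-.148*np.cos(th)+.008*np.sin(th); z=.162+.148*np.sin(th)+.008*np.cos(th)
    p=np.r_[H+r*xd,z]; print(th,p.round(4),jog(p))
z=np.load("pics/top0.npz"); im,d=z["im"],z["d"]
h=cv2.cvtColor(im[136:164,205:240],cv2.COLOR_RGB2HSV); m=cv2.inRange(h,(4,150,60),(20,255,255))
yy,xx=np.where(m);P=pts("top",np.c_[xx+205,yy+136],d[yy+136,xx+205]);P=P[P[:,2]>.2]
rel=P[:,:2]-H; print("in saw frame x",np.percentile(rel@xd,[1,50,99]).round(4),"y",np.percentile(rel@ydir,[1,50,99]).round(4))
A=np.c_[rel@xd,np.ones(len(P))]; print("slope",np.linalg.lstsq(A,P[:,2],rcond=None)[0])
for uv in((395.7,199.1),): print("green",ray_z("top",uv,.064))
print("green side",ray_z("side",(326.8,267.2),.063))
E
```

```text
[[0.6897 0.3489]
 [0.7475 0.0774]
 [0.5158 0.0284]
 [0.4574 0.3   ]] [0.2776 0.2369 0.2779 0.2374]
C [0.60256905 0.18868544] xd [0.97788642 0.20913669] alt [0.97844969 0.20648535]
hinge [0.68079996 0.20541637]
0.65 [0.5703 0.1818 0.2579] [-19.61 -11.24  -1.09]
0.6 [0.5658 0.1808 0.2522] [-19.45 -11.33  -0.86]
0.55 [0.5615 0.1799 0.2462] [-19.29 -11.41  -0.62]
0.5 [0.5575 0.1791 0.24  ] [-19.15 -11.49  -0.37]
0.45 [0.5539 0.1783 0.2336] [-19.02 -11.56  -0.12]
0.4 [0.5505 0.1776 0.227 ] [-18.9  -11.63   0.14]
0.3 [0.5448 0.1763 0.2134] [-18.7  -11.74   0.69]
0.2 [0.5405 0.1754 0.1992] [-18.55 -11.83   1.26]
0.1 [0.5376 0.1748 0.1847] [-18.44 -11.89   1.84]
0 [0.5361 0.1745 0.17  ] [-18.39 -11.92   2.43]
in saw frame x [-0.1449 -0.125  -0.0898] y [-0.0209  0.0016  0.0226]
slope [-1.87703064  0.00992066]
green [[ 0.49550027 -0.20251847  0.064     ]]
green side [[ 0.49479346 -0.20630982  0.063     ]]
```

>>> {"api": "jog_arm", "payload": {"targets": [[[0, 0, -2.8], [0, 0, 0], 0], [[-2, -1.2, -2.8], [0, 0, 0], 0], [[-4, -2.4, -2.8], [0, 0, 0], 0], [[-6, -3.6, -2.8], [0, 0, 0], 0], [[-8, -4.8, -2.8], [0, 0, 0], 0], [[-10, -6, -2.8], [0, 0, 0], 0], [[-12, -7.2, -2.8], [0, 0, 0], 0], [[-14, -8.4, -2.8], [0, 0, 0], 0]]}}

```text
time: 1.1
tool_pos: [0.4586, 0.29, 0.3008]
tool_rot: [-0.0, 0.151, 0.989, -0.0]
contact_force: [0.9, 0.9, 0.3]
gripper_width: 0.0
grasp_force: 0.0
```

>>> {"api": "jog_arm", "payload": {"targets": [[[-1.5, -1, 0], [0, 0, 0], 0], [[-3.2, -2, 0], [0, 0, 0], 0], [[-4.9, -2.8, 0], [0, 0, 0], 0], [[-5.25, -3.05, 0], [0, 0, 0], 0], [[-5.25, -3.05, 0], [0, 0, 0], 0], [[-5.25, -3.05, 0], [0, 0, 0], 0]]}}

```text
time: 1.85
tool_pos: [0.5596, 0.1808, 0.3012]
tool_rot: [-0.0, 0.15, 0.989, 0.0]
contact_force: [-0.6, -0.7, -0.3]
gripper_width: -0.004
grasp_force: 0.0
```

Run:
```python
from h import *
s=state();print(s["time"],s["tool_pos"],s["contact_force"])
for th in (.55,.5,.4,.3,.2,.1,0):
    H=np.array([.6808,.2054]);xd=np.array([.978,.208])
    r=-.148*np.cos(th)+.008*np.sin(th)-.004; z=.162+.148*np.sin(th)+.008*np.cos(th)
    print(th,jog(np.r_[H+r*xd,z]))
im,d=grab_frame("side"); cv2.imwrite("pics/s1.png",cv2.resize(im[60:200,260:440],None,fx=4,fy=4)[:,:,::-1])
```

```text
1.85 [0.55959852 0.18076702 0.30122802] [-0.610982   -0.73648537 -0.34915065]
0.55 [ 0.06 -0.08  2.2 ]
0.5 [ 0.2  -0.16  2.45]
0.4 [ 0.45 -0.3   2.97]
0.3 [ 0.65 -0.42  3.51]
0.2 [ 0.81 -0.5   4.08]
0.1 [ 0.91 -0.56  4.66]
0 [ 0.96 -0.59  5.25]
```

View pics/s1.png

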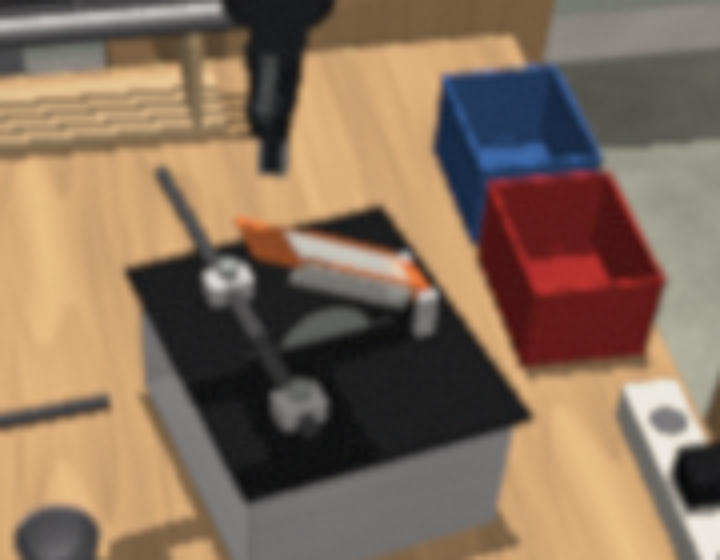

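The fingertips (crop 272,170) stand right above the orange tab (262,240), and nothing is in the way. Pushing down along the arc.

>>> {"api": "jog_arm", "payload": {"targets": [[[0, 0, 1], [0, 0, 0], 0], [[0.05, -0.05, 1.8], [0, 0, 0], 0], [[0.05, -0.08, 2.1], [0, 0, 0], 0], [[0.1, -0.1, 2.3], [0, 0, 0], 0], [[0.2, -0.16, 2.5], [0, 0, 0], 0], [[0.35, -0.23, 2.75], [0, 0, 0], 0], [[0.45, -0.3, 3.0], [0, 0, 0], 0], [[0.55, -0.36, 3.25], [0, 0, 0], 0]]}}

```text
time: 2.9
tool_pos: [0.5444, 0.1752, 0.2197]
tool_rot: [0.0, 0.151, 0.989, 0.0]
contact_force: [1.1, 0.5, 0.8]
gripper_width: -0.0
grasp_force: 0.4
```

>>> {"api": "jog_arm", "payload": {"targets": [[[0.1, -0.06, 0.25], [0, 0, 0], 0], [[0.18, -0.1, 0.5], [0, 0, 0], 0], [[0.26, -0.14, 0.8], [0, 0, 0], 0], [[0.31, -0.17, 1.1], [0, 0, 0], 0], [[0.36, -0.2, 1.4], [0, 0, 0], 0], [[0.39, -0.22, 1.65], [0, 0, 0], 0], [[0.4, -0.23, 1.85], [0, 0, 0], 0], [[0.4, -0.23, 1.95], [0, 0, 0], 0]]}}

```text
time: 3.9
tool_pos: [0.533, 0.1728, 0.1708]
tool_rot: [-0.001, 0.151, 0.989, -0.0]
contact_force: [-1.0, 0.0, 1.3]
gripper_width: -0.001
grasp_force: 0.4
```

>>> {"api": "jog_arm", "payload": {"targets": [[[0, 0, 0.05], [0, 0, 0], 0], [[0, 0, 0.1], [0, 0, 0], 0], [[0, 0, 0.1], [0, 0, 0], 0]]}}

```text
time: 4.28
tool_pos: [0.533, 0.1728, 0.1699]
tool_rot: [-0.0, 0.151, 0.989, -0.0]
contact_force: [-4.1, -0.2, 6.0]
gripper_width: -0.006
grasp_force: 2.8
```

>>> {"api": "jog_arm", "payload": {"targets": [[[0, 0, 0.08], [0, 0, 0], 0], [[0, 0, 0.08], [0, 0, 0], 0]]}}

```text
time: 4.53
tool_pos: [0.5331, 0.1729, 0.1697]
tool_rot: [-0.0, 0.151, 0.989, -0.0]
contact_force: [-8.4, -2.7, 12.1]
gripper_width: 0.0
grasp_force: 6.3
```

The force rises to 12 N with no motion, so the guard is on its stop. Withdrawing and checking.

>>> {"api": "jog_arm", "payload": {"targets": [[[0, 0, -0.5], [0, 0, 0], 0], [[0, 0, -2], [0, 0, 0], 0], [[0, 0, -4], [0, 0, 0], 0], [[0, 1.5, -4], [0, 0, 0], 0], [[0, 3.5, -4], [0, 0, 0], 0], [[0, 4, -4], [0, 0, 0], 0], [[0, 4, -4], [0, 0, 0], 0]]}}

```text
time: 5.4
tool_pos: [0.5631, 0.2685, 0.2664]
tool_rot: [-0.0, 0.15, 0.989, -0.0]
contact_force: [0.1, -0.4, -0.4]
gripper_width: -0.001
grasp_force: 0.0
```

Run:
```python
from h import *
im,d=grab_frame("top")
H=np.array([.6808,.2054]);xd=np.array([.978,.208]);yd=np.array([-.208,.978])
h=cv2.cvtColor(im,cv2.COLOR_RGB2HSV); m=cv2.inRange(h,(4,150,60),(20,255,255))
yy,xx=np.where((m>0)&(d>0));P=pts("top",np.c_[xx,yy],d[yy,xx]);x=(P[:,:2]-H)@xd;y=(P[:,:2]-H)@yd
k=(x<0.02)&(x>-.2)&(abs(y)<.03)&(P[:,2]>.15)
print(k.sum(),x[k].min(),np.linalg.lstsq(np.c_[x[k],np.ones(k.sum())],P[k,2],rcond=None)[0])
t=k&(x<-.13);print(t.sum(),np.median(P[t],0))
s=state();print(s["time"],s["tool_pos"],s["contact_force"],"green hover",jog([.4955,-.2035,.24]),jog([.4955,-.2035,.064]))
cv2.imwrite("pics/t2.png",cv2.resize(im[60:240,120:480],None,fx=2.2,fy=2.2)[:,:,::-1])
```

```text
1063 -0.1999595049338356 [-1.63951241  0.1042294 ]
671 [0.52570231 0.18862262 0.17228293]
5.45 [0.56298999 0.26783859 0.26649122] [ 0.20382951  0.29074366 -0.34842628] green hover [ -3.04 -18.8    1.08] [ -3.04 -18.79   8.12]
```

View pics/t2.png

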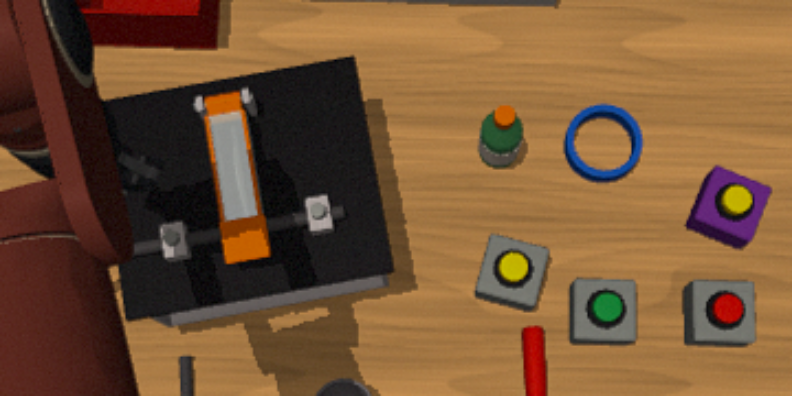

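The guard lies flat over the blade, with the tab at crop (245,242) now over the tube, and the boxes have not moved. Moving over the green button (crop 607,308), then measuring the tab height once the arm is clear.

>>> {"api": "jog_arm", "payload": {"targets": [[[-0.3, -2, 0], [0, 0, 0], 0], [[-0.6, -4, 0], [0, 0, 0], 0], [[-1, -6, 0], [0, 0, 0], 0], [[-1.3, -8, 0], [0, 0, 0], 0], [[-1.6, -10, 0], [0, 0, 0], 0], [[-2, -12, 0], [0, 0, 0], 0], [[-2.3, -14, 0], [0, 0, 0], 0], [[-2.6, -16, 0], [0, 0, 0], 0]]}}

```text
time: 6.45
tool_pos: [0.5045, -0.1354, 0.267]
tool_rot: [0.0, 0.152, 0.988, -0.0]
contact_force: [0.4, -0.5, -0.0]
gripper_width: -0.001
grasp_force: 0.0
```

>>> {"api": "jog_arm", "payload": {"targets": [[[-0.2, -1.5, 1], [0, 0, 0], 0], [[-0.4, -2.6, 3], [0, 0, 0], 0], [[-0.44, -2.8, 5], [0, 0, 0], 0], [[-0.44, -2.8, 6], [0, 0, 0], 0], [[-0.44, -2.8, 6], [0, 0, 0], 0]]}}

```text
time: 7.08
tool_pos: [0.4928, -0.2028, 0.1142]
tool_rot: [-0.003, 0.152, 0.988, 0.001]
contact_force: [-0.4, 0.5, -0.1]
gripper_width: -0.0
grasp_force: 0.0
```

Run:
```python
from h import *
im,d=grab_frame("top"); print("tab",pts("top",[(231.4,170),(228,166),(235,174)],[d[170,231],d[166,228],d[174,235]]).round(4))
s=state();print(s["time"],s["tool_pos"],s["contact_force"],jog([.4955,-.2035,.064]))
im,d=grab_frame("side"); cv2.imwrite("pics/s2.png",cv2.resize(im[60:330,240:440],None,fx=2.2,fy=2.2)[:,:,::-1])
for n in ("wrist",):
    im,d=grab_frame(n)
    h=cv2.cvtColor(im,cv2.COLOR_RGB2HSV); m=cv2.inRange(h,(40,90,40),(85,255,255)); k,l,st,c=cv2.connectedComponentsWithStats(m)
    print([ (st[i].tolist(),c[i].round(0)) for i in range(1,k) if st[i,4]>100])
```

```text
tab [[0.5328 0.1748 0.1703]
 [0.5418 0.183  0.1695]
 [0.524  0.1663 0.171 ]]
7.125 [ 0.49440591 -0.2033848   0.11648204] [ 0.40787138 -0.84156969  1.15494152] [-0.05  0.01  2.1 ]
[([294, 195, 51, 52, 2118], array([319., 221.])), ([485, 332, 42, 16, 342], array([504., 338.]))]
```

View pics/s2.png

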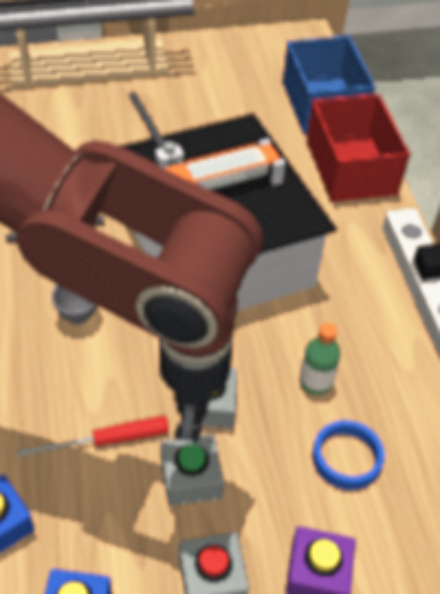

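The side picture shows the guard down (crop 225,165) and the fingertips (187,435) over the green button (192,460). The tab measures 170 mm high, so the guard is fully down. Pressing lightly now.

>>> {"api": "jog_arm", "payload": {"targets": [[[-0.05, 0, 1], [0, 0, 0], 0], [[-0.05, 0, 1.8], [0, 0, 0], 0], [[-0.05, 0, 2.1], [0, 0, 0], 0], [[-0.05, 0, 2.2], [0, 0, 0], 0], [[-0.05, 0, 2.25], [0, 0, 0], 0], [[-0.05, 0, 2.25], [0, 0, 0], 0]]}}

```text
time: 7.98
tool_pos: [0.497, -0.2036, 0.0613]
tool_rot: [0.0, 0.151, 0.989, -0.0]
contact_force: [-1.5, 1.9, 2.3]
gripper_width: -0.0
grasp_force: 1.1
```

>>> {"api": "jog_arm", "payload": {"targets": [[[0, 0, 0.06], [0, 0, 0], 0], [[0, 0, 0.12], [0, 0, 0], 0], [[0, 0, 0.15], [0, 0, 0], 0], [[0, 0, 0.15], [0, 0, 0], 0]]}}

```text
time: 8.48
tool_pos: [0.4972, -0.2036, 0.058]
tool_rot: [0.0, 0.151, 0.989, -0.0]
contact_force: [-2.3, 1.5, 7.2]
gripper_width: 0.003
grasp_force: 3.9
```

>>> {"api": "jog_arm", "payload": {"targets": [[[0, 0, 0.05], [0, 0, 0], 0], [[0, 0, 0.08], [0, 0, 0], 0], [[0, 0, 0.08], [0, 0, 0], 0]]}}

```text
time: 8.85
tool_pos: [0.4973, -0.2037, 0.0577]
tool_rot: [-0.0, 0.151, 0.989, -0.0]
contact_force: [-8.1, 3.5, 17.2]
gripper_width: 0.002
grasp_force: 8.9
```

The button is on its stop at 17 N with no further travel. Withdrawing straight up.

>>> {"api": "jog_arm", "payload": {"targets": [[[0, 0, -0.2], [0, 0, 0], 0], [[0, 0, -0.6], [0, 0, 0], 0], [[0, 0, -2], [0, 0, 0], 0], [[0, 0, -4], [0, 0, 0], 0], [[0, 0, -6], [0, 0, 0], 0], [[0, 0, -6], [0, 0, 0], 0], [[0, 0, -6], [0, 0, 0], 0], [[0, 0, -6], [0, 0, 0], 0]]}}

```text
time: 9.85
tool_pos: [0.4957, -0.2028, 0.2025]
tool_rot: [-0.002, 0.151, 0.989, 0.001]
contact_force: [-0.3, 0.5, -0.5]
gripper_width: -0.002
grasp_force: 0.0
```

Run:
```python
from h import *
im,d=grab_frame("top"); print("tab",pts("top",[(231.4,170)],[d[170,231]]).round(4))
im,d=grab_frame("side"); blobs("side",im,d,(40,90,40),(85,255,255)); blobs("side",im,d,(20,120,100),(34,255,255)); blobs("side",im,d,(0,140,80),(4,255,255))
cv2.imwrite("pics/s3.png",cv2.resize(im,None,fx=1.25,fy=1.25)[:,:,::-1])
s=state();print(s["time"],s["tool_pos"],s["contact_force"])
```

```text
tab [[0.5332 0.1752 0.1685]]
side [380 216  13  12 125] [386.  221.6] med [ 0.6841 -0.0971  0.0799] min [ 0.669 -0.107  0.061] max [ 0.704 -0.08   0.094]
side [321 262  13  13 130] [326.9 268.1] med [ 0.4949 -0.2074  0.0621] min [ 0.479 -0.223  0.049] max [ 0.513 -0.189  0.066]
side [332 228  10  12  84] [336.3 233.8] med [ 0.5396 -0.1086  0.0619] min [ 0.492 -0.259  0.05 ] max [ 0.555 -0.085  0.291]
side [229 284  13  13 137] [235.1 289.7] med [ 0.2529 -0.2336  0.0622] min [ 0.236 -0.247  0.05 ] max [ 0.267 -0.217  0.065]
side [380 306  15  14 157] [387.1 312.2] med [ 0.6198 -0.3503  0.0621] min [ 0.605 -0.365  0.049] max [ 0.639 -0.333  0.066]
side [266 325  15  15 173] [272.8 331.8] med [ 0.3392 -0.356   0.0626] min [ 0.322 -0.37   0.049] max [ 0.356 -0.339  0.067]
side [ 380  104   46   47 1621] [402.1 127.1] med [0.8746 0.3424 0.0475] min [ 0.806  0.255 -0.002] max [0.928 0.423 0.095]
side [283 250  33  13 244] [299.2 255.6] med [ 0.4287 -0.1359  0.0217] min [ 0.381 -0.144  0.01 ] max [ 0.475 -0.123  0.028]
side [330 308  14  14 152] [336.7 314.7] med [ 0.4966 -0.3378  0.0625] min [ 0.481 -0.351  0.049] max [ 0.514 -0.32   0.068]
9.95 [ 0.49587018 -0.20294271  0.20283897] [-0.5210877  -0.35238951  0.36588841]
```

View pics/s3.png

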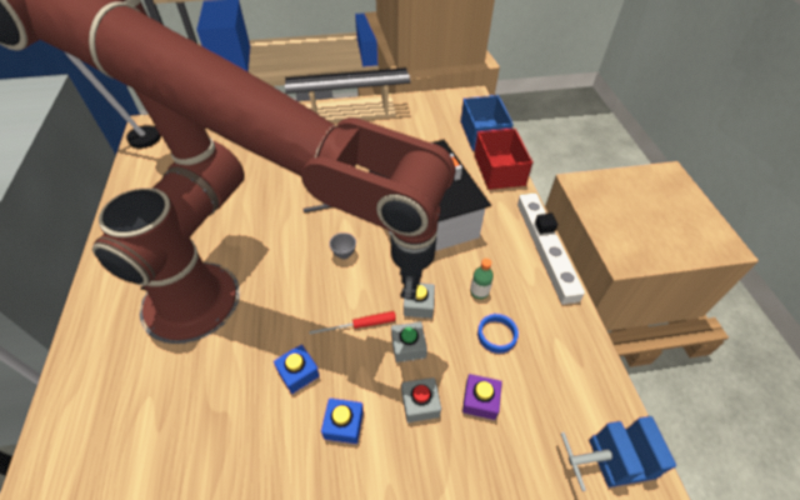

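The green button (408,335) has sprung back, all the boxes are where they were, the guard is down, and the gripper is clear. Handing in.

```bash
python3 -c "
from plant import *
print(job_done())"
```

```text
the job is handed in; nothing more can be done
None
```

I pushed the guard fully down to its stop, then pressed the green start button all the way in (17 N peak); it sprang back, the arm withdrew, nothing else appeared to have moved, and I handed the job in at about 10 s (no verdict was returned).

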